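# Check a crock with the thermometer, then lift the carrier level

### The job

Before the carrier leaves the bench, take the honey crock's temperature: pick up the orange infrared thermometer, point its nose straight at the middle of the wall of the honey crock on the carrier from about 4 to 10 cm away, hold it steady there for at least a second, and lay the thermometer back in its rest. Then take the carrier by its wooden grip and lift it, with both crocks on it, straight up about 10 cm clear of its board, and finish while holding it there, level and still, leaving everything else where it stands.

Things in the scene. Friction and masses are not known exactly. Their poses are not given: they have to be found in the camera images.
- thermometer: pocket infrared thermometer, an orange stick with black nose, 120 mm long (its x) x 28 mm wide (y) x 30 mm high (z), about 90 g; origin at the centre of its underside, z up. It looks straight out of its nose along its own +x. It lies in its rest with +x roughly away from the robot; grip it across its width at mid-length
- nose (a point): centre of the thermometer's nose face: 60 mm along +x and 15 mm up from the thermometer's origin
- rest: the thermometer's grey fixed rest: base plate 150 (x) x 60 (y) x 10 mm high; origin at the centre of its underside. The thermometer lies on the plate (its underside 10 mm above the rest's origin), both x axes alike, between two pairs of cheeks at x = +-45 mm (each 20 mm long, 40 mm apart inside, reaching 22 mm above the bench); the middle is open for the fingers
- board: plywood ware board fixed on the bench, 130 (x) x 260 (y) x 20 mm high, on which the carrier stands; origin at the centre of its underside. Board and rest may change sides (left or right of the robot)
- carrier: loose aluminium carrier, a tray 120 (x) x 240 (y) mm with a 12 mm high rim, floor 6 mm thick, origin at the centre of its underside (20 mm above the bench when on the board). A post (12 x 16 mm) rises at its centre to a dark wooden grip bar; one crock stands at each end, at y = +-75 mm. About 0.35 kg, 0.75 kg with the crocks; its balance point lies under the bar's middle, within 10 mm
- carrier_grip (a point): middle of the carrier's grip bar, 180 mm above the carrier's origin; the bar is 100 mm long along the carrier's y, 16 mm wide along its x, 20 mm high
- honey_crock: honey-coloured crock with dark brown inside, standing loose on the carrier (at either end); 66 mm across, 90 mm high, 0.19 kg; origin at the centre of its underside
- honey_mid (a point): centre of the honey crock on its axis, at half height (45 mm above its origin)
- blue_crock: blue crock, white inside, of the same size, standing loose on the carrier's other end; origin at the centre of its underside
- test_pot: small closed dark-brown test pot, 42 mm across, 60 mm high, standing between the task's things; bystander; origin on its underside
- stock_a: honey-coloured stock crock standing alone on the bench at the left, 72 mm body, 78 mm rim, 100 mm high; bystander; origin on its underside
- stock_b: the same kind of stock crock standing alone on the bench at the right; bystander; origin on its underside
- mould: cream plaster mould block 70 x 100 x 30 mm high, lying at the right; bystander; origin on its underside
- glaze_jar: white jar with cap, 64 mm across, 100 mm high, standing towards the back; bystander; origin on its underside
- brush: brush lying on the bench at the left; bystander
Mind the look-alikes: they are no part of the job. Of the things that look like the thermometer, the smaller one is meant. What is shaped like the rest but pink is not meant.

How it is judged (in metres and radians):
On the way, in this order (a step that is already met when the one before it is completed fails the run):
1. the thermometer, held in the fingers, looks steadily at the middle of the honey crock for a second while the carrier still stands on its board (y of honey_mid in the frame of thermometer between -0.018 and 0.018 m and z of honey_mid in the frame of nose between -0.025 and 0.025 m and distance between honey_mid and nose between 0.058 and 0.155 m and x of honey_mid in the frame of nose above 0.05 m and contact force between thermometer and the fingers above 0.5 N and linear speed of thermometer below 0.03 m/s and angular speed of thermometer below 0.3 rad/s and distance of carrier from where it was at the start of the episode below 0.02 m), for 1 s.
2. the thermometer lies back in its rest, let go, the carrier still on its board (horizontal distance between thermometer and rest below 0.02 m and z of thermometer in the frame of rest between 0.005 and 0.016 m and angle between thermometer's own z axis and vertical below 0.15 rad and contact force between thermometer and the fingers below 0.1 N and distance of carrier from where it was at the start of the episode below 0.02 m), for 0.2 s.
At the end, for the whole second after the job is handed in: The carrier hangs in the fingers alone, 60 to 180 mm clear of its board and within 80 mm of being straight above it, level within 0.1 rad and still, with both crocks upright on it; the thermometer lies in its rest within 20 mm, let go (z of carrier in the frame of board between 0.08 and 0.2 m and horizontal distance between carrier and board below 0.08 m and angle between carrier's own z axis and vertical below 0.1 rad and linear speed of carrier below 0.03 m/s and angular speed of carrier below 0.2 rad/s and contact force between carrier and the fingers above 2 N and contact force between carrier and board below 0.1 N and z of honey_crock in the frame of carrier between -0.002 and 0.016 m and distance between honey_crock and carrier between 0.05 and 0.1 m and angle between each of honey_crock, blue_crock's own z axis and vertical below 0.2 rad and z of blue_crock in the frame of carrier between -0.002 and 0.016 m and distance between blue_crock and carrier between 0.05 and 0.1 m and horizontal distance between thermometer and rest below 0.02 m and z of thermometer in the frame of rest between 0.005 and 0.016 m and angle between thermometer's own z axis and vertical below 0.15 rad and contact force between thermometer and the fingers below 0.1 N); the arm keeps its last pose, push and grip.
It fails at once if a crock or the carrier tips over (more than 0.35 rad) (angle between any of honey_crock, blue_crock, carrier's own z axis and vertical above 0.35 rad).
It fails at once if a bystander is moved more than 30 mm (distance of any of test_pot, stock_a, stock_b, mould, glaze_jar, brush from where it was at the start of the episode above 0.03 m).
It also fails if it takes over 72 s, if anything falls off the work surface, if the arm or the gripper's body presses on something with over 40 N, if the wrist force passes 120 N, or if a joint passes its speed limit or range.

### The arm

A 6-joint arm with a two-finger parallel gripper is mounted at the origin on the work surface. World frame = base frame: x ahead of the robot, y to its left, z up, the work surface at z = 0. Lengths are in mm, angles in degrees, forces in N, time in s.
With the tool pointing down it reaches from about 350 to 850 mm from the base axis. Payload 8.1 kg.
Tool frame: the origin (TCP) lies where the fingers leave the gripper's body, on its centre line; the fingertips stand 73 mm ahead of it and the grasp point (between the pads) lies 54 mm ahead of it; z points along the fingers, y is the line along which they close (so a half turn about z gives the same grasp; the last joint's range is limited). The gripper opens to 85 mm and grips with 20 to 120 N. Pads are 22 mm wide; open, the fingers measure 114 mm over their backs; the gripper's body (76 mm by 85 mm) begins 54 mm behind the grasp point. The pads swing forward as they close: fully open they stand 13 mm farther back than shut.
Start: joints at [-69.179, 7.471, 85.268, -0, 87.261, -4.893], TCP at [260.351, -540.577, 303.892] pointing down, gripper open.
Joint ranges: [-169.43, 169.43], [-51.17, 129.36], [1.28, 143.12], [-76.62, 256.62], [0, 156.53], [-152.29, 152.29]. Speed limits (degrees/s): [136.94, 136.94, 159.86, 180, 180, 180].

### API

Orientations are given as [roll, pitch, yaw] about the fixed x, y, z axes, in that order (R = Rz(yaw) Ry(pitch) Rx(roll)).
In Python, from bench import sense, optics, r gives the robot as it stands.
- The arm moves only by the tool servo_tool, never from a script. Its argument "plan" is a list that holds one entry, the list of rows, each a list of 5 numbers: the shift along the world's x, y, z in m, then the turn about the world's z in degrees, then the finger opening in m, from 0 to 0.0854. A call has 1 to 10 rows; each row shifts and turns the commanded pose from where the row before left it; what a row does not reach is not made up. A row lasts 1/10 s, in which the tool goes at most 50 mm and 8.59 degrees, less where a joint would pass 70% of its speed; a pose out of reach is approached as far as the arm can. A call is refused whole if a number of a shift passes 0.05 or a number of a turn 8.59, either way. A call with a gripper value outside its range is refused whole. The fingers move at their own pace and stop on an object; "force" is the grip in N (left out, the last holds). Time passes only in rows, so rows that do not move let the fingers close. It gives the time, the measured TCP pose, the force, the opening and the grip force at its end, in the units of the state.
- sense(): the state, without advancing time (a new reading comes with each control period).
- optics.snapshot(name): name is "scene" or "side" or "wrist"; returns a dict with "frame" (400x640x3 uint8, blue, green, red), "fx", "fy", "cx", "cy" (pixels), "cam_to_world" (4x4, takes a point from camera to world coordinates). Camera axes: x right, y down, z forward; pixel columns grow to the right and rows downward; lengths in mm; the calibration is good to about 2 mm. The wrist camera is an equidistant fisheye: a pixel r from the principal point sees the ray r / f radians off the axis. A picture is of the moment at which its call begins. There is no depth.
- r.hand_in(): hands the job in; it is judged then, once.
The state is a dict: "time": time; "joint_pos": joint angles; "qd": joint speeds; "joint_efforts": joint torques, N m; "tool_pos": TCP position; "tcp_rot": TCP orientation; "ft_force": force on the tool from outside, world axes, zero at the start; "wrist_torque": the same for the moment, N m; "finger_gap": finger opening in mm; "grip_force": force on a finger pad.
Only numpy, scipy, OpenCV 4.12 (cv2) and the standard library are available. Lean on these libraries where they do the work, as an engineer would, in place of code of your own. Each camera call takes 0.05 s, during which the arm holds its last target. There are 200 camera calls.

## Working session

There is one attempt and no reset: what is moved stays moved. The work goes in short steps, Python scripts to look and compute and a tool call to move; the robot and the scene stay as the last step left them, time stands still between calls to the robot, and variables do not carry over. Pictures are saved under pics/ and viewed, at most 10 in all, crops included, and the job is handed in when it is done.

Besides the shell and the picture viewer there is one more tool, called after "Emit:" by a JSON object that holds its "method" and its "body", one argument or row to a line. servo_tool: Moves the arm, as the interface text tells. Its arguments: {"type":"object","properties":{"plan":{"type":"array"},"force":{"type":"number"}},"required":["plan"]}

```bash
mkdir -p pics
cat > h.py <<'E'
from bench import sense, optics, r
import numpy as np, cv2, json
def snap(n,f):
    s=optics.snapshot(n); cv2.imwrite(f'pics/{f}.png',s['frame'])
    np.savez(f'pics/{f}.npz',**{k:np.array(s[k]) for k in('fx','fy','cx','cy','cam_to_world')})
    return s
def ray(f,u,v,fish=False):
    s=np.load(f'pics/{f}.npz'); T=s['cam_to_world']
    a=(u-s['cx'])/s['fx']; b=(v-s['cy'])/s['fy']
    if fish:
        t=np.hypot(a,b); k=np.sin(t)/t if t>1e-9 else 1; d=np.array([a*k,b*k,np.cos(t)])
    else: d=np.array([a,b,1])
    return T[:3,3],T[:3,:3]@d
def at(f,u,v,z,fish=False):
    o,d=ray(f,u,v,fish); return np.round(o+d*(z-o[2])/d[2],1)
def proj(f,p):
    s=np.load(f'pics/{f}.npz'); q=np.linalg.inv(s['cam_to_world'])@np.r_[p,1]
    return s['fx']*q[0]/q[2]+s['cx'], s['fy']*q[1]/q[2]+s['cy']
E
python3 - <<'E'
from h import *
for n in('scene','side'):
    s=snap(n,n+'0'); print(n,s['fx'],s['cx'],s['cy'],np.round(s['cam_to_world'],2).tolist())
print(sense())
E
```

```text
scene 443.7294767879203 322.57016890009925 198.2720771435991 [[-0.51, 0.61, -0.61, 1301.07], [0.86, 0.37, -0.35, 458.31], [0.02, -0.7, -0.71, 1111.62], [0.0, 0.0, 0.0, 1.0]]
side 454.2004276691319 321.0288262547937 196.25046664656168 [[-1.0, -0.04, 0.02, 458.23], [-0.04, 0.77, -0.63, 802.45], [0.01, -0.63, -0.78, 1122.02], [0.0, 0.0, 0.0, 1.0]]
{'time': 0.1, 'joint_pos': array([-6.91779910e+01,  7.51154249e+00,  8.53222325e+01,  1.72966625e-03,
        8.72615887e+01, -4.89116421e+00]), 'qd': array([-0.01182471, -0.14779518, -0.09668675, -0.05340832, -0.03101698,
       -0.02960799]), 'joint_efforts': array([ 2.58744767e-03, -5.70950961e+01, -5.01939368e+01,  4.16210571e-05,
        8.19324749e-03, -7.88315674e-05]), 'tool_pos': array([ 260.23482488, -540.22002927,  302.94902784]), 'tcp_rot': array([-1.79905131e+02, -9.85227414e-03,  2.57130810e+01]), 'ft_force': array([-0.06755029,  0.18652853,  0.61470232]), 'wrist_torque': array([ 0.01566974,  0.00632075, -0.03870218]), 'grip_force': 0.0, 'finger_gap': 85.12582421953701}
```

View pics/scene0.png

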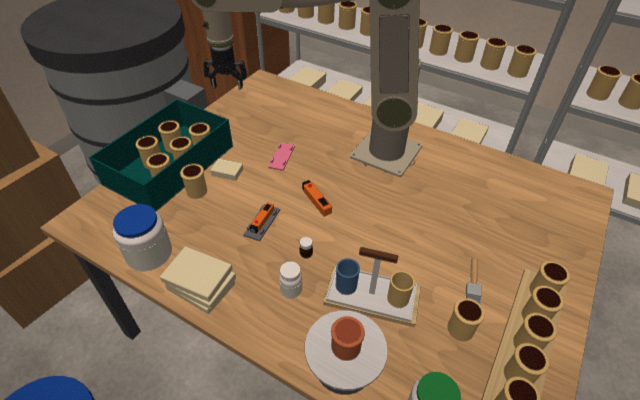

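View pics/side0.png

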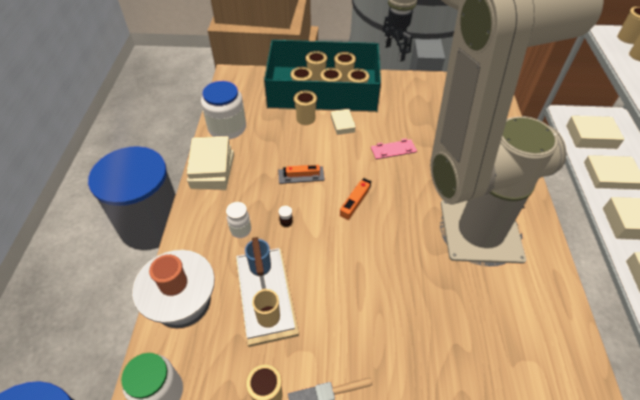

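The scene view shows the thermometer in the grey rest at about (262,219), and a larger orange look-alike at (316,197). The carrier's grip bar is at (378,254), with the blue crock at (347,275) and the honey crock at (401,290). Next I'll enlarge these areas.

Run:
```python
import cv2,numpy as np
a=cv2.imread('pics/scene0.png');b=cv2.imread('pics/side0.png')
c=[cv2.resize(x,(400,300),interpolation=cv2.INTER_CUBIC) for x in (a[190:250,230:310],b[150:195,270:330])]
d=[cv2.resize(x,(400,300),interpolation=cv2.INTER_CUBIC) for x in (a[240:330,315:435],b[230:350,205:365][:, :160])]
cv2.imwrite('pics/crop1.png',np.vstack([np.hstack(c),np.hstack(d)]))
```

```text
(no output)
```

View pics/crop1.png

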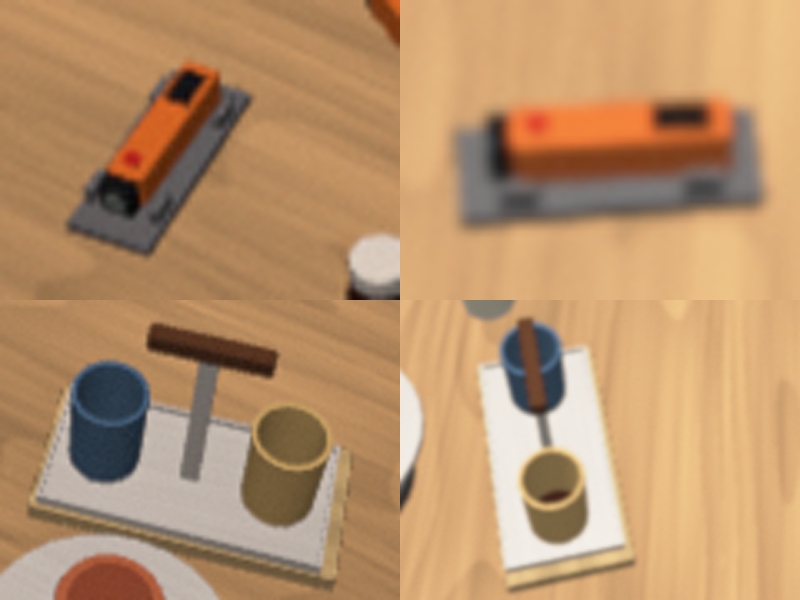

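Run:
```python
from h import *
A=lambda x,y,z:at('scene0',230+x/5,190+y/5,z)
B=lambda x,y,z:at('side0',270+(x-400)/6.667,150+y/6.667,z)
C=lambda x,y,z:at('scene0',315+x/3.333,240+(y-300)/3.333,z)
D=lambda x,y,z:at('side0',205+(x-400)/2.5,230+(y-300)/2.5,z)
print('th scene',A(202,69,40),A(122,181,40));print('plate FL FR BR',A(68,228,10),A(150,253,10),A(250,95,10))
print('th side', B(733,115,40),B(490,130,40))
print('bar sc',C(150,336,200),C(276,363,200),'side',D(525,322,200),D(537,410,200))
print('honey',C(291,435,116),D(552,478,116),'blue',C(110,393,116),D(532,355,116))
print('tray corner sc',C(37,502,32),C(333,572,32),C(345,450,32), 'side',D(480,367,32),D(586,350,32),D(630,548,32),D(508,572,32))
print('pot',at('scene0',306,241,60),at('side0',286,212,60),'jar',at('scene0',291,269,100))
```

```text
th scene [ 500.4 -194.4   40. ] [ 607.3 -180.6   40. ]
plate FL FR BR [ 637.8 -204.    10. ] [ 627.1 -147.2   10. ] [ 480.9 -170.9   10. ]
th side [ 492.4 -198.1   40. ] [ 609.3 -182.5   40. ]
bar sc [636.3 196.9 200. ] [609.1 291.1 200. ] side [634.9 193.5 200. ] [611.2 289.2 200. ]
honey [604.8 315.  116. ] [601.5 315.3 116. ] blue [644.3 171.6 116. ] [638.4 178.5 116. ]
tray corner sc [717.8 147.8  32. ] [649.7 384.5  32. ] [535.9 349.   32. ] side [709.2 144.7  32. ] [593.5 117.   32. ] [526.8 346.7  32. ] [644.9 376.6  32. ]
pot [ 5.864e+02 -3.000e-01  6.000e+01] [583.6   3.3  60. ] jar [718.8  34.4 100. ]
```

Thermometer at about (552,-189), yaw 8°. The carrier is at (622,243), yaw 15°, with the honey crock at (603,315). The sizes check out. Next I'll move above the thermometer.

Emit:
{"method": "servo_tool", "body": {
  "plan": [
    [[0.029,0.035,-0.004,-1.8,0.085],[0.029,0.035,-0.004,-1.8,0.085],[0.029,0.035,-0.004,-1.8,0.085],[0.029,0.035,-0.004,-1.8,0.085],[0.029,0.035,-0.004,-1.8,0.085],[0.029,0.035,-0.004,-1.8,0.085],[0.029,0.035,-0.004,-1.8,0.085],[0.029,0.035,-0.004,-1.8,0.085],[0.029,0.035,-0.004,-1.8,0.085],[0.029,0.035,-0.004,-1.8,0.085]]
  ]
}}

```text
time: 1.1
tool_pos: [551.1, -188.8, 263.3]
tcp_rot: [-180.0, 0.0, 7.6]
ft_force: [-0.2, -0.6, -0.0]
finger_gap: 85.2
grip_force: 0.0
```

Emit:
{"method": "servo_tool", "body": {
  "plan": [
    [[0,0,0,0,0.06],[0,0,0,0,0.06],[0,0,0,0,0.06]]
  ]
}}

```text
time: 1.4
tool_pos: [549.9, -191.1, 263.6]
tcp_rot: [180.0, 0.0, 7.7]
ft_force: [0.1, -0.6, -0.6]
finger_gap: 60.3
grip_force: 0.0
```

Run:
```python
from h import *
s=snap('wrist','w1');print(s['fx'],s['cx'],s['cy'],np.round(s['cam_to_world'],2).tolist());t=sense();print(t['tool_pos'],t['tcp_rot'],t['joint_pos'])
```

```text
309.70691628693146 319.24741842815826 193.41175063475458 [[0.13, -0.95, -0.27, 617.11], [-0.99, -0.13, -0.04, -182.24], [0.0, 0.27, -0.96, 333.26], [0.0, 0.0, 0.0, 1.0]]
[ 549.76278024 -191.45886924  263.7741842 ] [1.79993376e+02 2.94450841e-02 7.65913360e+00] [-2.42360657e+01  5.97091635e+00  9.10967869e+01 -2.13425618e-02
  8.29537969e+01  5.81074211e+01]
```

View pics/w1.png

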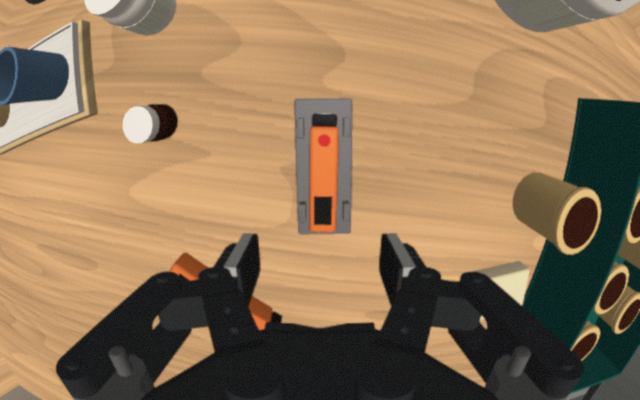

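The wrist view shows the thermometer centred in the grey rest. Its nose end is at (324,114) and its tail at (322,231). The plate corners are (296,99), (351,99), (351,233) and (299,234).

Run:
```python
from h import *
a=at('w1',324,114,40,1);b=at('w1',322,231,40,1);d=a-b;print(a,b,(a+b)/2,np.hypot(*d[:2]),np.degrees(np.arctan2(d[1],d[0])))
c=[at('w1',u,v,10,1) for u,v in((296,99),(351,99),(351,233),(299,234))];print(c,np.mean(c,0));d=c[0]+c[1]-c[2]-c[3];print(np.degrees(np.arctan2(d[1],d[0])))
print('pot',at('w1',140,125,60,1),'look',at('w1',185,262,35,1))
```

```text
[ 613.2 -187.5   40. ] [ 497.  -201.7   40. ] [ 555.1 -194.6   40. ] 117.06442670598105 6.9671771351999014
[array([ 624.6, -157.3,   10. ]), array([ 632.4, -213.4,   10. ]), array([ 486.5, -236.6,   10. ]), array([ 477.4, -178.3,   10. ])] [ 555.225 -196.4     10.   ]
8.57568772460672
pot [587.1  -8.5  60. ] look [431.5 -49.9  35. ]
```

Emit:
{"method": "servo_tool", "body": {
  "plan": [
    [[0.004,-0.002,-0.044,0,0.06],[0,0,-0.044,0,0.06],[0,0,-0.044,0,0.06],[0,0,-0.024,0,0.06],[0,0,-0.016,0,0.06],[0,0,-0.003,0,0.06],[0,0,0,0,0.06],[0,0,0,0,0.06]]
  ]
}}

```text
time: 2.25
tool_pos: [555.6, -193.4, 91.0]
tcp_rot: [179.9, -0.2, 7.7]
ft_force: [-0.0, -0.1, 0.4]
finger_gap: 60.2
grip_force: 0.0
```

Emit:
{"method": "servo_tool", "body": {
  "plan": [
    [[0,0,0,0,0.01],[0,0,0,0,0.01],[0,0,0,0,0.01],[0,0,0,0,0.01],[0,0,0,0,0.01],[0,0,0,0,0.01]]
  ],
  "force": 40
}}

```text
time: 2.85
tool_pos: [555.3, -192.9, 90.4]
tcp_rot: [179.9, -0.1, 7.7]
ft_force: [-0.9, -0.6, 7.1]
finger_gap: 27.1
grip_force: 41.2
```

Emit:
{"method": "servo_tool", "body": {
  "plan": [
    [[0,0,0.02,0,0.01],[0,0,0.03,0,0.01],[0,0,0.03,0,0.01],[0,0,0.02,0,0.01],[0,0,0,0,0.01],[0,0,0,0,0.01]]
  ]
}}

```text
time: 3.45
tool_pos: [554.4, -192.5, 188.9]
tcp_rot: [180.0, -0.0, 7.7]
ft_force: [-0.2, 0.6, -1.5]
finger_gap: 27.2
grip_force: 40.3
```

Emit:
{"method": "servo_tool", "body": {
  "plan": [
    [[-0.007,0.025,0,0.7,0.01],[-0.009,0.036,0,0.7,0.01],[-0.009,0.036,0,0.7,0.01],[-0.009,0.036,0,0.7,0.01],[-0.009,0.036,0,0.7,0.01],[-0.009,0.036,0,0.7,0.01],[-0.009,0.036,0,0.7,0.01],[-0.009,0.036,0,0.7,0.01],[-0.009,0.036,0,0.7,0.01],[-0.009,0.036,0,0.7,0.01]]
  ]
}}

```text
time: 4.45
tool_pos: [464.6, 157.6, 186.8]
tcp_rot: [-180.0, 0.2, 14.7]
ft_force: [0.5, 0.4, -1.7]
finger_gap: 27.2
grip_force: 40.3
```

Emit:
{"method": "servo_tool", "body": {
  "plan": [
    [[-0.009,0.036,0,0.3,0.01],[-0.008,0.036,0,0,0.01],[-0.002,0.025,0,0,0.01],[0,0.01,-0.01,0,0.01],[0,0,-0.02,0,0.01],[0,0,-0.02,0,0.01],[0,0,-0.005,0,0.01],[0,0,0,0,0.01],[0,0,0,0,0.01]]
  ]
}}

```text
time: 5.35
tool_pos: [447.6, 263.1, 134.0]
tcp_rot: [180.0, 0.0, 15.0]
ft_force: [0.8, 0.3, -0.1]
finger_gap: 27.7
grip_force: 40.2
```

Run:
```python
from h import *
a=snap('scene','s2')['frame'];b=snap('wrist','w2')['frame'];c=snap('side','d2')['frame'];t=sense();print(t['tool_pos'],t['tcp_rot'],t['joint_pos'])
i=[cv2.resize(a[230:350,300:460],(400,300),interpolation=2),cv2.resize(c[230:350,205:365],(400,300),interpolation=2)]
cv2.imwrite('pics/m2.png',np.vstack([np.hstack(i),np.pad(cv2.resize(b,(480,300)),((0,0),(0,320),(0,0)))]))
```

```text
[448.11244055 263.53636579 134.99788389] [-1.79982298e+02 -1.07476550e-01  1.49962604e+01] [ 2.48083213e+01  3.72528285e+00  1.07668543e+02 -9.38371669e-04
  6.84972527e+01  9.98123874e+01]
```

View pics/m2.png

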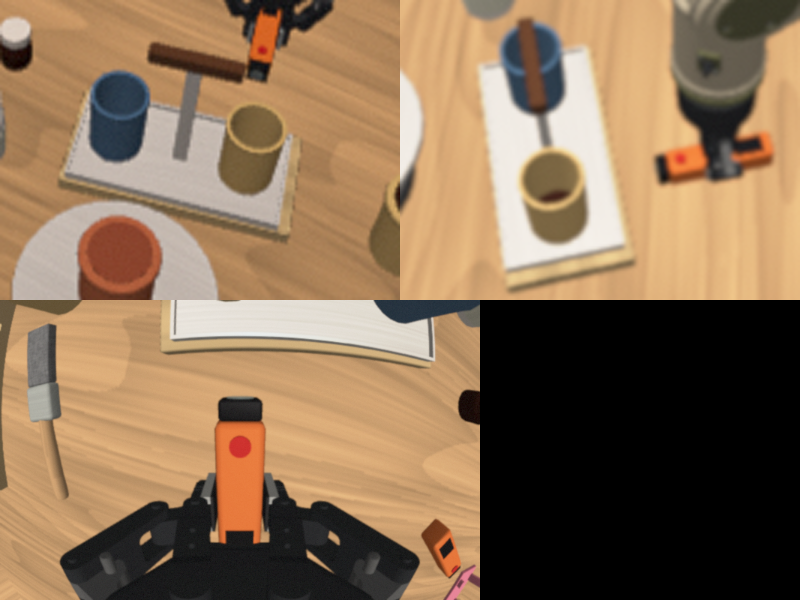

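Thermometer held level at yaw 15°. It needs about 10 mm in +y to point at the crock axis; I'll check the nose position by triangulation.

Run:
```python
from h import *
def tri(a,b):
    (o,d),(p,e)=a,b; d=d/np.linalg.norm(d);e=e/np.linalg.norm(e)
    k=np.linalg.lstsq(np.c_[d,-e],p-o,rcond=None)[0]; x,y=o+k[0]*d,p+k[1]*e; return np.round((x+y)/2),np.round(np.linalg.norm(x-y),1)
S=lambda x,y:ray('s2',300+x/2.5,230+y/2.5);D=lambda x,y:ray('d2',205+(x-400)/2.5,230+y/2.5)
print('nose',tri(S(259,72),D(662,170)),'tail?',tri(S(270,12),D(770,150)))
print('honey rim',tri(S(256,131),D(552,178)),'blue',tri(S(120,99),D(532,55)))
print('bar',tri(S(151,56),D(525,22)),tri(S(245,69),D(537,110)))
```

```text
nose (array([499., 280.,  68.]), np.float64(2.9)) tail? (array([390., 248.,  51.]), np.float64(11.3))
honey rim (array([603., 314., 108.]), np.float64(5.0)) blue (array([641., 171., 103.]), np.float64(0.1))
bar (array([636., 196., 198.]), np.float64(7.2)) (array([610., 292., 206.]), np.float64(1.5))
```

Emit:
{"method": "servo_tool", "body": {
  "plan": [
    [[0,0.01,0.001,0,0.01],[0,0,0,0,0.01],[0,0,0,0,0.01],[0,0,0,0,0.01],[0,0,0,0,0.01],[0,0,0,0,0.01],[0,0,0,0,0.01],[0,0,0,0,0.01],[0,0,0,0,0.01],[0,0,0,0,0.01]]
  ]
}}

```text
time: 6.5
tool_pos: [447.3, 273.4, 134.9]
tcp_rot: [-180.0, 0.0, 15.0]
ft_force: [-0.4, 0.1, -0.0]
finger_gap: 27.0
grip_force: 40.2
```

Emit:
{"method": "servo_tool", "body": {
  "plan": [
    [[0,0,0,0,0.01],[0,0,0,0,0.01],[0,0,0,0,0.01],[0,0,0,0,0.01],[0,0,0,0,0.01],[0,0,0,0,0.01],[0,0,0,0,0.01],[0,0,0,0,0.01]]
  ]
}}

```text
time: 7.3
tool_pos: [447.3, 273.4, 134.9]
tcp_rot: [-180.0, 0.0, 15.0]
ft_force: [-0.0, 0.7, -0.8]
finger_gap: 27.3
grip_force: 40.2
```

Run:
```python
from h import *
c=15*np.pi/180
for v in(400,420,540): print(v,at('w2',241*4/3,(v-300)*4/3,84.5,1)-[448,263.5,0])
print(60*np.cos(c),60*np.sin(c),sense()['time'])
```

```text
400 [56.7 13.8 84.5]
420 [46.6 11.  84.5]
540 [-27.8  -9.1  84.5]
57.9555495773441 15.529142706151244 7.3
```

Level and aimed, held 1.9 s. Next I'll carry it back to its rest.

Emit:
{"method": "servo_tool", "body": {
  "plan": [
    [[0,0,0,0,0.01],[0,0,0.02,0,0.01],[0,-0.01,0.025,0,0.01],[0.004,-0.025,0.009,0,0.01],[0.009,-0.036,0,-0.7,0.01],[0.009,-0.036,0,-0.7,0.01],[0.009,-0.036,0,-0.7,0.01],[0.009,-0.036,0,-0.7,0.01],[0.009,-0.036,0,-0.7,0.01],[0.009,-0.036,0,-0.7,0.01]]
  ]
}}

```text
time: 8.3
tool_pos: [505.5, 20.9, 189.1]
tcp_rot: [180.0, -0.0, 10.8]
ft_force: [0.9, 0.9, -0.4]
finger_gap: 27.0
grip_force: 40.2
```

Emit:
{"method": "servo_tool", "body": {
  "plan": [
    [[0.009,-0.036,0,-0.7,0.01],[0.009,-0.036,0,-0.7,0.01],[0.009,-0.036,0,-0.7,0.01],[0.009,-0.036,0,-0.7,0.01],[0.009,-0.036,0,-0.3,0.01],[0.004,-0.025,0,0,0.01],[0.001,-0.01,0,0,0.01],[0,0,0,0,0.01],[0,0,0,0,0.01],[0,0,0,0,0.01]]
  ]
}}

```text
time: 9.3
tool_pos: [555.2, -191.2, 188.7]
tcp_rot: [-180.0, 0.0, 7.8]
ft_force: [-0.3, 0.2, -0.8]
finger_gap: 27.0
grip_force: 40.2
```

Emit:
{"method": "servo_tool", "body": {
  "plan": [
    [[0,-0.0015,-0.03,0,0.01],[0,0,-0.03,0,0.01],[0,0,-0.02,0,0.01],[0,0,-0.01,0,0.01],[0,0,-0.005,0,0.01],[0,0,-0.002,0,0.01],[0,0,0,0,0.01],[0,0,0,0,0.01],[0,0,0,0,0.01]]
  ]
}}

```text
time: 10.2
tool_pos: [556.0, -194.4, 93.0]
tcp_rot: [179.9, -0.1, 7.7]
ft_force: [0.3, -0.4, -1.0]
finger_gap: 27.0
grip_force: 40.2
```

Emit:
{"method": "servo_tool", "body": {
  "plan": [
    [[0,0.001,-0.002,0,0.01],[0,0,0,0,0.01],[0,0,0,0,0.01]]
  ]
}}

```text
time: 10.5
tool_pos: [555.8, -193.2, 90.4]
tcp_rot: [180.0, -0.1, 7.7]
ft_force: [-0.2, 0.1, 1.5]
finger_gap: 26.9
grip_force: 40.5
```

Emit:
{"method": "servo_tool", "body": {
  "plan": [
    [[0,0,0,0,0.06],[0,0,0,0,0.06],[0,0,0,0,0.06],[0,0,0,0,0.06],[0,0,0,0,0.06],[0,0,0,0,0.06]]
  ]
}}

```text
time: 11.1
tool_pos: [555.3, -193.1, 89.8]
tcp_rot: [-180.0, 0.0, 7.7]
ft_force: [1.0, 0.4, 0.1]
finger_gap: 59.8
grip_force: 0.0
```

Emit:
{"method": "servo_tool", "body": {
  "plan": [
    [[0,0,0.02,0,0.06],[0,0,0.04,0,0.06],[0,0,0.05,0,0.06],[0,0,0.05,0,0.06],[0,0,0.05,0,0.06],[0,0,0.04,0,0.06],[0,0,0,0,0.06],[0,0,0,0,0.06]]
  ]
}}

```text
time: 11.9
tool_pos: [555.9, -193.3, 341.5]
tcp_rot: [179.9, -0.2, 7.7]
ft_force: [-0.8, 0.4, -0.4]
finger_gap: 60.1
grip_force: 0.0
```

Run:
```python
from h import *
a=snap('scene','s3')['frame'];b=snap('wrist','w3')['frame']
t=sense();print(t['tool_pos'],t['tcp_rot'],t['time'])
cv2.imwrite('pics/m3.png',np.hstack([cv2.resize(a[180:260,220:320],(400,320),interpolation=2),cv2.resize(b[50:290,170:470],(400,320),interpolation=2)]))
```

```text
[ 554.86136647 -192.84444377  338.24857598] [-1.79928889e+02  1.16080263e-01  7.71543157e+00] 12.0
```

View pics/m3.png

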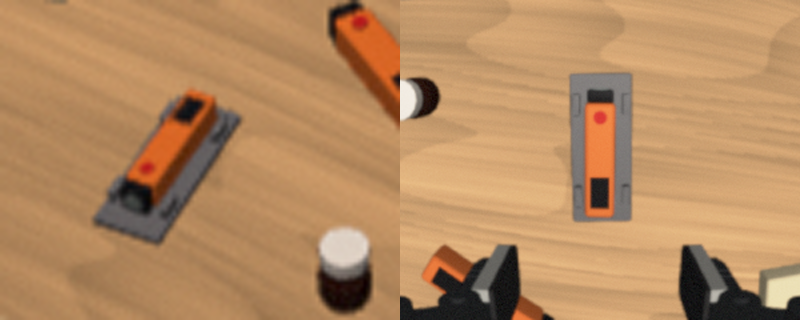

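The thermometer lies in its rest between the cheeks: nose at (600,95), tail at (600,215) in the right-hand crop. Next I'll move to the carrier grip.

Emit:
{"method": "servo_tool", "body": {
  "plan": [
    [[0.004,0.025,0,8.1,0.06],[0.006,0.037,0,8.1,0.06],[0.006,0.037,0,8.1,0.06],[0.006,0.037,0,8.1,0.06],[0.006,0.037,0,8.1,0.06],[0.006,0.037,0,8.1,0.06],[0.006,0.037,0,8.1,0.06],[0.006,0.037,0,8.1,0.06],[0.006,0.037,0,8.1,0.06],[0.006,0.037,0,8.1,0.06]]
  ]
}}

```text
time: 13.0
tool_pos: [612.6, 166.4, 337.1]
tcp_rot: [-179.8, 0.1, 89.0]
ft_force: [-1.1, 0.4, 0.4]
finger_gap: 59.5
grip_force: 0.0
```

Emit:
{"method": "servo_tool", "body": {
  "plan": [
    [[0.005,0.036,0,8.1,0.06],[0.004,0.028,0,8.1,0.06],[0.001,0.014,0,0.1,0.06],[0,0,0,0,0.06],[0,0,0,0,0.06],[0,0,0,0,0.06]]
  ]
}}

```text
time: 13.6
tool_pos: [623.4, 241.3, 339.6]
tcp_rot: [-180.0, 0.0, 104.8]
ft_force: [0.1, -0.3, -0.1]
finger_gap: 60.0
grip_force: 0.0
```

Run:
```python
from h import *
b=snap('wrist','w4')['frame']
t=sense();print(t['tool_pos'],t['tcp_rot'],t['joint_pos'],t['time'])
```

```text
[623.50811117 241.34382911 339.90504114] [-1.79990920e+02  2.25099293e-02  1.04831582e+02] [ 1.67778809e+01  1.75276669e+01  7.00296632e+01 -2.22089195e-02
  9.24525085e+01  1.94535215e+00] 13.65
```

View pics/w4.png

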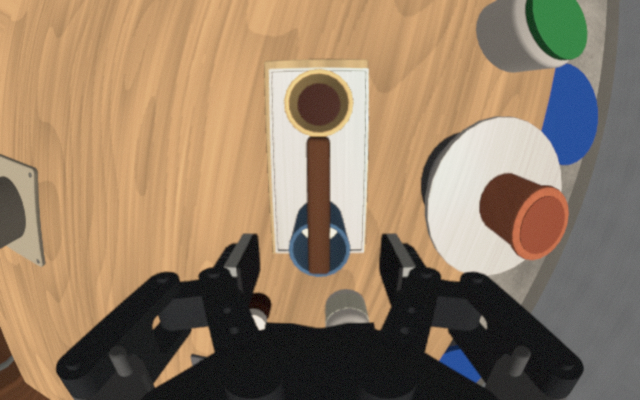

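The wrist view shows the bar running from (318,138) to (319,273), square between the fingers. The honey crock is at (319,103) and the blue crock at (319,247).

Run:
```python
from h import *
a=at('w4',318,138,210,1);b=at('w4',319,273,210,1);d=a-b;print(a,b,(a+b)/2,np.hypot(*d[:2]),np.degrees(np.arctan2(d[1],d[0])))
print(at('w4',319,103,116,1),at('w4',319,247,116,1))
```

```text
[610.1 288.3 210. ] [635.8 193.9 210. ] [622.95 241.1  210.  ] 97.8358318817804 105.22943704654676
[604.2 312.1 116. ] [641.5 171.3 116. ]
```

Emit:
{"method": "servo_tool", "body": {
  "plan": [
    [[0,0.001,-0.03,0.3,0.06],[0,0,-0.03,0,0.06],[0,0,-0.018,0,0.06],[0,0,-0.008,0,0.06],[0,0,-0.001,0,0.06],[0,0,0,0,0.06],[0,0,0,0,0.06]]
  ]
}}

```text
time: 14.35
tool_pos: [624.2, 243.9, 254.9]
tcp_rot: [179.8, -0.0, 105.3]
ft_force: [-0.1, -0.4, -0.3]
finger_gap: 59.8
grip_force: 0.0
```

Emit:
{"method": "servo_tool", "body": {
  "plan": [
    [[0,0,0,0,0.03],[0,0,0,0,0.02],[0,0,0,0,0.005],[0,0,0,0,0],[0,0,0,0,0],[0,0,0,0,0],[0,0,0,0,0],[0,0,0,0,0]]
  ],
  "force": 90
}}

```text
time: 15.15
tool_pos: [623.2, 244.0, 253.4]
tcp_rot: [-180.0, -0.0, 105.3]
ft_force: [-4.6, -1.2, 6.0]
finger_gap: 14.7
grip_force: 90.1
```

Emit:
{"method": "servo_tool", "body": {
  "plan": [
    [[0,0,0.002,0,0],[0,0,0.004,0,0],[0,0,0.006,0,0],[0,0,0.008,0,0],[0,0,0,0,0],[0,0,0,0,0]]
  ]
}}

```text
time: 15.75
tool_pos: [623.7, 244.0, 273.5]
tcp_rot: [179.9, -0.0, 105.3]
ft_force: [-0.1, 0.1, -8.1]
finger_gap: 14.6
grip_force: 88.1
```

Held, carrying about 8 N, close to the 7.4 N expected. Lifting on.

Emit:
{"method": "servo_tool", "body": {
  "plan": [
    [[0,0,0.006,0,0],[0,0,0.01,0,0],[0,0,0.014,0,0],[0,0,0.014,0,0],[0,0,0.014,0,0],[0,0,0.012,0,0],[0,0,0.008,0,0],[0,0,0.004,0,0],[0,0,0,0,0],[0,0,0,0,0]]
  ]
}}

```text
time: 16.75
tool_pos: [623.2, 243.9, 354.1]
tcp_rot: [-179.9, 0.0, 105.3]
ft_force: [0.0, -0.4, -7.6]
finger_gap: 14.7
grip_force: 88.1
```

Emit:
{"method": "servo_tool", "body": {
  "plan": [
    [[0,0,0,0,0],[0,0,0,0,0],[0,0,0,0,0],[0,0,0,0,0],[0,0,0,0,0],[0,0,0,0,0]]
  ]
}}

```text
time: 17.35
tool_pos: [623.4, 243.9, 354.9]
tcp_rot: [180.0, 0.0, 105.3]
ft_force: [-0.1, 0.3, -6.9]
finger_gap: 14.9
grip_force: 88.2
```

Run:
```python
from h import *
a=snap('scene','s5')['frame'];b=snap('side','d5')['frame'];t=sense();print(t['tool_pos'],t['ft_force'],t['wrist_torque'],t['time'])
cv2.imwrite('pics/m5.png',np.hstack([cv2.resize(a[180:340,230:470],(400,300),interpolation=2),cv2.resize(b[150:350,200:440],(400,300),interpolation=2)]))
```

```text
[623.36378069 243.92931238 354.94040597] [ 0.39732645  0.60439587 -7.14993771] [ 0.02407591 -0.02422726  0.01949259] 17.45
```

View pics/m5.png

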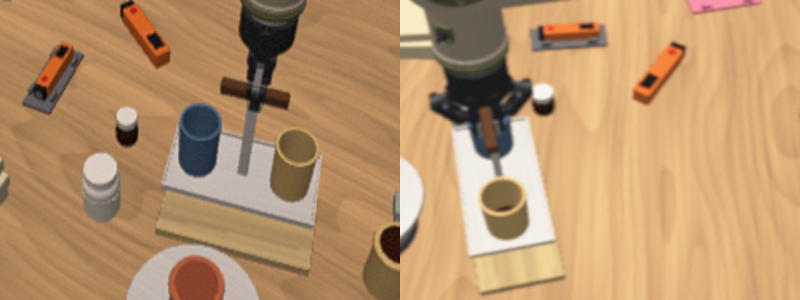

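The picture shows the carrier hanging level about 10 cm above its board with both crocks upright: blue at (200,140), honey at (296,163). The thermometer is in its rest at (52,75). I'll hand in.

```bash
python3 -c "
from bench import r
print(r.hand_in())"
```

```text
the job is handed in; nothing more can be done
None
```

I took the honey crock's temperature with the thermometer held on it for about 1.9 s, laid the thermometer back in its rest, and handed in with the carrier held level and still about 10 cm above its board, both crocks on it; hand-in returned no verdict.

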